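# Set the flat of a brass mandrel upward in its V-cradle and clamp it

### The arm

A 6-joint arm with a two-finger parallel gripper is mounted at the origin on the work surface. World frame = base frame: x ahead of the robot, y to its left, z up, the work surface at z = 0. Lengths are in m, angles in degrees, forces in N, time in s.
With the tool pointing down it reaches from about 0.4 to 0.825 m from the base axis. Payload 7 kg.
Tool frame: the origin (TCP) lies at the very end of the fingers, on their centre line; the grasp point (between the pads) lies 19 mm behind it (r.hold_point_z is the distance from the TCP to the grasp point, in m); x points along the fingers, y is the direction in which the jaws open and shut, and the axes are right-handed (so a half turn about x gives the same grasp; the last joint's range is limited). The gripper opens to 88 mm and grips with 3 to 60 N. Pads are 19 mm wide; open, the fingers measure 130 mm over their backs; the gripper's body (78 mm by 193 mm) begins 47 mm behind the grasp point.
Start: joints at [-51.159, 20.546, 0.682, 0, -70.136, -16.507], TCP at [0.256, -0.624, 0.227] pointing down, gripper open.
Joint ranges: [-176.03, 176.03], [-82.01, 121.73], [-58.28, 71.71], [-173.87, 95.51], [-174.79, -0.11], [-173.66, 173.66]. Speed limits (degrees/s): [136.94, 136.94, 172.46, 180, 180, 180].

### API

Orientations are given as [roll, pitch, yaw] about the fixed x, y, z axes, in that order (R = Rz(yaw) Ry(pitch) Rx(roll)).
In Python, from plant import r gives the robot as it stands. The module is installed in compiled form; this text tells all that it offers.
- The arm moves only by the shell command python3 -m creep 'ROWS' [FORCE]. ROWS is JSON, a list of rows, each a list of 7 numbers: the turn, a rotation vector about the tool's x, y, z in rad, then the shift along the tool's x, y, z in cm, then the opening in per cent of the stroke, from 0 (shut) to 100 (fully open). In form: [[rx, ry, rz, x, y, z, fingers], ...]. A call has 1 to 8 rows; each row shifts and turns the commanded pose from where the row before left it, along the tool's axes as they then stand; what a row does not reach is not made up. A row lasts 1/10 s, in which the tool goes at most 50 mm and 8.59 degrees, less where a joint would pass 70% of its speed; a pose out of reach is approached as far as the arm can. A call is refused whole if a number of a shift passes 5 or a number of a turn 0.15, either way. A call with a gripper value outside its range is refused whole. The fingers move at their own pace and stop on an object; FORCE is the grip in N (left out, the last holds). Time passes only in rows, so rows that do not move let the fingers close. It gives the time, the measured TCP pose, the force and the opening at its end, in the units of the state.
- r.get_state(): the state, without advancing time (a new reading comes with each control period).
- r.capture(name): name is "scene" or "top"; returns (picture, depth): 480x640x3 uint8, blue, green, red; 480x640 float32, m along the optical axis (not along the pixel's ray), 0 where there is no reading.
- r.camera_info(name): a dict with "fovy" (degrees; the focal length in pixels is half the picture's height over the tangent of half this angle, whatever the lens; pixels are square), "cx", "cy" (the principal point, pixels), "camera_from_world" (4x4, takes a point from world to camera coordinates). Camera axes: x right, y down, z forward; pixel columns grow to the right and rows downward; lengths in m; the calibration is good to about 2 mm. A picture is of the moment at which its call begins. camera_info takes no time and is no camera call.
- r.close_job(): hands the job in, once; it reports no verdict.
Trained networks look in the newest picture that a camera, given by its name, has taken for a name from the list of things; names that differ only in an ending like _2 or _b are one class to them, and where a whole thing is asked for, a point or a joint stands for the part that bears it (a point fixed in the world has none). Each returns a list of dicts, best first, with "score" (0 to 1); they miss things now and then, are a little off and sometimes report something else, mostly with a low value. They report only what shows in the picture. A call takes as long as a camera call. They do not tell look-alikes from the thing itself.
- r.look_for(query, camera): "rect" ([left, top, right, bottom] in pixels, round what is visible of it).
- r.masks_of(query, camera): "pixels" (480x640 bool, what is visible of it) and "rect" ([left, top, right, bottom] in pixels, round what is visible of it).
The state is a dict: "time_s": time; "joints": joint angles; "qd": joint speeds; "joint_torque": joint torques, N m; "tcp_pos": TCP position; "eef_rot": TCP orientation; "contact_force": force on the tool from outside, world axes, zero at the start; "moment": the same for the moment, N m; "gripper_width": finger opening in m.
Only numpy, scipy, OpenCV 4.12 (cv2) and the standard library are available. Lean on these libraries where they do the work, as an engineer would, in place of code of your own. Each camera call takes 0.05 s, during which the arm holds its last target. There are 200 camera calls.

### The job

Set up the riveting mandrel in its V-cradle: slide the brass bar along the groove until its end is against the red stop, roll it until its flat faces straight up, and swing the hinged strap down so that it lies home on the flat. Let go of everything, leave the bar in the groove, and do not disturb the vessels and tools around.

Things in the scene. Friction and masses are not known exactly. Their poses are not given: they have to be found in the camera images.
- cradle: Fixed V-cradle on a green base plate 150 x 260 x 12 mm; origin: centre of its underside, on the bench. y runs along the groove, away from the robot, to the red stop; x to the robot's right (hinge side), z up. The bar's axis lies at x = 0, z = 85 mm. A grey hinge post (x 55 to 77, y 25 to 60, up to z = 108 mm) stands on the right. Between y = -68 and +60 the space under the bar is clear down to the plate.
- blocks (a point): Point on the bar's axis at the cradle's middle (cradle 0, 0, 85 mm). Two aluminium V-blocks carry the bar: sides at 45 degrees, 72 mm wide in x, tops at z = 87 mm, standing at cradle y = -94 to -68 and y = +60 to +96 mm.
- stop: Fixed red stop plate at the end of the groove, 78 mm wide, 97 mm high, 12 mm thick. Origin on its face where the bar's axis meets it (cradle y = +100, z = 85 mm); its z axis runs along the groove away from the stop (cradle -y), its y axis up.
- mandrel: Loose round brass bar, 48 mm in diameter, 200 mm long, about 0.6 kg, in the V-groove; origin at its middle on the axis, z along it away from the stop (towards the robot), y square out of the flat. The flat is milled between z = -62 and -2 mm only; elsewhere it is full round (two thin dark rings at z = 23 and 63 mm). Friction holds it where it is left.
- mandrel_end (a point): Centre of the bar's end face nearest the stop (z = -100 mm on the bar); against the stop it lies at cradle y = +100 mm. It starts 10 to 22 mm short of the stop.
- mandrel_flat (a point): Centre of the white-faced flat (y = 17, z = -32 mm on the bar), 34 mm wide, 60 mm long, 7 mm deep; straight above the axis when the flat faces up. At the start the flat is turned at least 0.9 rad either way from up, perhaps straight down and out of sight.
- strap (a joint): Angle of the steel hold-down strap: 0 = closed, level and lying on the upward flat (underside 1 mm above it); grows as its free end swings up and over to the robot's right, to 1.75 rad. It starts standing open at 1.25 to 1.65 rad and a stiff hinge holds it wherever it is left (about 1.5 N at the handle moves it). On the round of the bar it stays propped open by about 0.1 rad.
- strap_hinge (a point): Hinge axis of the strap, parallel to the groove (cradle y): at cradle x = 58, y = 42.5, z = 108 mm. The strap is 25 mm wide, 10 mm thick, and runs 105 mm out from the axis (to the robot's left, cradle -x, when closed).
- strap_handle (a point): Middle of the gripping length of the red round handle, 14 mm in diameter, that carries the strap on from 105 to 147 mm from the hinge axis; this point is 127 mm from the axis.
- tumbler: Loose steel cup, 68 mm across, 100 mm high, upright, on the bench left of the cradle; origin under its centre. To be left alone.
- bowl: Loose copper bowl, 124 mm across, 50 mm high, on the bench right of the cradle; origin under its centre. To be left alone.
- hammer: Loose hammer lying on the bench to the robot's right. To be left alone.
- pot: Loose brass pot, 170 mm across, 120 mm high, to the robot's right; origin under its centre. To be left alone.
- can: Loose dark can, 80 mm across, 110 mm high, to the robot's left; origin under its centre. To be left alone.
- plate: Loose aluminium plate, 180 mm across, 25 mm high, to the robot's left. To be left alone.
- wrench: Loose wrench lying on the bench to the robot's left. To be left alone.
Not all that is in view belongs to the job. There is more than one size of the mandrel; the job needs the smaller.

How it is judged:
By the outcome, as a careful person would: the job done as asked, in the order asked, and still so for the second after the job is handed in, with the robot touching nothing.
It also fails if it takes over 72 s, if anything falls off the work surface, if the arm or the gripper's body presses on something with over 40 N, if the wrist force passes 120 N, or if a joint passes its speed limit or range.

## Working session

There is one attempt and no reset: what is moved stays moved. The work goes in short steps, Python scripts to look and compute and a shell command to move; the robot and the scene stay as the last step left them, time stands still between calls to the robot, and variables do not carry over. Pictures are saved under pics/ and viewed, about 8 in all and at most 12, crops included, and the job is handed in when it is done.

```bash
mkdir -p pics; ls
python3 - <<'E'
from plant import r
import cv2,numpy as np
s=r.get_state();print({k:np.round(v,3) for k,v in s.items()},r.hold_point_z)
for c in("scene","top"):
    im,d=r.capture(c);cv2.imwrite(f"pics/{c}0.png",im);np.save(f"pics/{c}0d.npy",d)
    i=r.camera_info(c);print(c,i["fovy"],i["cx"],i["cy"],np.round(i["camera_from_world"],4).tolist())
E
```

```text
pics
{'time_s': np.float64(0.0), 'joints': array([-5.1158e+01,  2.0590e+01,  6.3100e-01, -1.9000e-02, -7.0135e+01,
       -1.6506e+01]), 'qd': array([ 0.004,  0.034,  0.025, -0.004,  0.016,  0.008]), 'joint_torque': array([-2.0000e-03, -5.8272e+01,  2.9305e+01,  6.9970e+00,  7.0000e-03,
       -0.0000e+00]), 'tcp_pos': array([ 0.256, -0.624,  0.226]), 'eef_rot': array([ 95.681,  89.904, 118.011]), 'contact_force': array([-0.392, -0.602, -0.08 ]), 'moment': array([-0.001,  0.031, -0.023]), 'gripper_width': np.float64(0.088)} 0.0188
scene 44.40649170505592 317.098635757203 237.64108238638008 [[0.7965, 0.6047, -0.0059, -0.3914], [0.3892, -0.5202, -0.7602, -0.0805], [-0.4628, 0.6032, -0.6496, 1.8646], [0.0, 0.0, 0.0, 1.0]]
top 42.177866035834086 318.63088837613816 226.31979096806583 [[0.0276, -0.9994, 0.0196, 0.016], [-0.9932, -0.0297, -0.113, 0.4371], [0.1135, -0.0164, -0.9934, 1.5267], [0.0, 0.0, 0.0, 1.0]]
```

View pics/scene0.png

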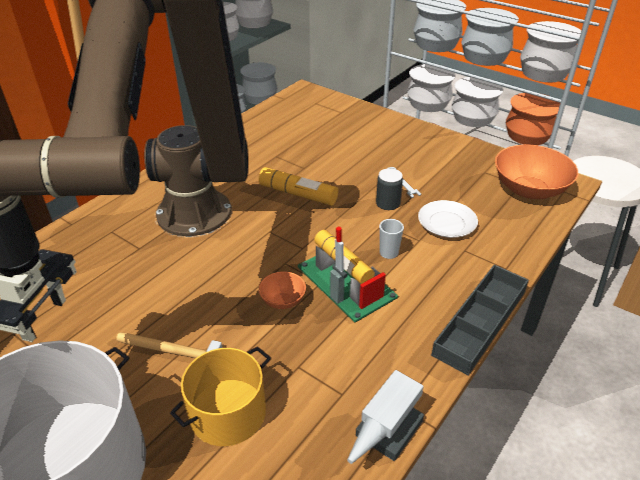

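View pics/top0.png

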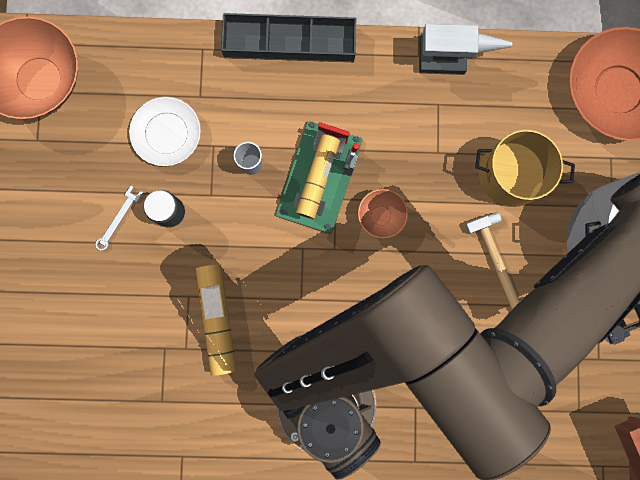

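```bash
cat > h.py <<'E'
import numpy as np,cv2
from plant import r
def K(c):
    i=r.camera_info(c);f=240/np.tan(np.radians(i["fovy"])/2)
    return np.array([[f,0,i["cx"]],[0,f,i["cy"]],[0,0,1]]),np.array(i["camera_from_world"])
def onplane(c,px,z):
    k,T=K(c);px=np.atleast_2d(px).astype(float)
    d=(np.linalg.inv(k)@np.c_[px,np.ones(len(px))].T).T@T[:3,:3]
    o=-T[:3,:3].T@T[:3,3];return o+d*((z-o[2])/d[:,2])[:,None]
def cloud(c,d):
    k,T=K(c);v,u=np.mgrid[:480,:640];p=np.stack([(u-k[0,2])/k[0,0]*d,(v-k[1,2])/k[0,0]*d,d],-1)
    return (p-T[:3,3])@T[:3,:3]
def proj(c,P):
    k,T=K(c);q=(np.atleast_2d(P)@T[:3,:3].T+T[:3,3])@k.T;return q[:,:2]/q[:,2:]
E
python3 - <<'E'
from h import *
for c in("top","scene"):
    im=cv2.imread(f"pics/{c}0.png");h=cv2.cvtColor(im,cv2.COLOR_BGR2HSV)
    g=cv2.inRange(h,(60,90,40),(95,255,255));n,l,st,_=cv2.connectedComponentsWithStats(g)
    g=(cv2.morphologyEx(g,cv2.MORPH_OPEN,np.ones((2,2)))>0)
    v,u=np.nonzero(g);P=onplane(c,np.c_[u,v],.012);
    m=(abs(P[:,0]-.65)<.25)&(abs(P[:,1])<.2);P=P[m]
    rc=cv2.minAreaRect((P[:,:2]*1000).astype(np.float32));print(c,len(P),rc,cv2.boxPoints(rc).tolist())
    d=np.load(f"pics/{c}0d.npy");p=cloud(c,d)
    red=cv2.inRange(h,(0,170,90),(6,255,255))>0
    q=p[red&(abs(p[...,0]-.7)<.2)&(abs(p[...,1])<.2)&(d>0)];print("red",len(q),q.min(0),q.max(0))
    x0,y0=(270,110) if c=="top" else (290,215)
    cv2.imwrite(f"pics/{c}crop.png",cv2.resize(im[y0:y0+130,x0:x0+130],None,fx=4.5,fy=4.5,interpolation=cv2.INTER_CUBIC))
a=cv2.imread("pics/topcrop.png");b=cv2.imread("pics/scenecrop.png");cv2.imwrite("pics/both.png",cv2.resize(np.hstack([a,b]),(800,400)))
for q in("mandrel","cradle","strap","tumbler","bowl","stop"):
    print(q,[(np.round(x["score"],2),x["rect"]) for x in r.look_for(q,"top")])
E
```

```text
top 3088 ((563.1199340820312, 28.359580993652344), (147.6605224609375, 257.1709899902344), 73.40978240966797) [[418.806884765625, -5.682884216308594], [665.272216796875, -79.11156463623047], [707.4329833984375, 62.40204620361328], [460.9676513671875, 135.83071899414062]]
red 173 [ 0.58159552 -0.04790194  0.0355745 ] [0.68172829 0.03583901 0.25879102]
scene 1338 ((573.816162109375, 27.32988739013672), (150.81661987304688, 261.0855712890625), 73.5893783569336) [[427.2872009277344, -8.125556945800781], [677.7365112304688, -81.88726806640625], [720.3450927734375, 62.78533172607422], [469.89581298828125, 136.5470428466797]]
red 669 [ 0.50380055 -0.0499906   0.01287139] [0.68624917 0.07005369 0.25750288]
mandrel [(np.float64(0.74), [297.6, 138.0, 337.3, 220.2]), (np.float64(0.66), [196.9, 267.4, 232.8, 373.1])]
cradle [(np.float64(0.9), [277.6, 120.0, 361.5, 234.0])]
strap [(np.float64(0.58), [277.0, 124.7, 364.0, 234.1])]
tumbler [(np.float64(0.88), [233.4, 141.8, 257.9, 172.0])]
bowl [(np.float64(0.9), [358.4, 188.8, 405.0, 239.2])]
stop [(np.float64(0.73), [317.9, 122.7, 350.8, 140.1])]
```

View pics/both.png

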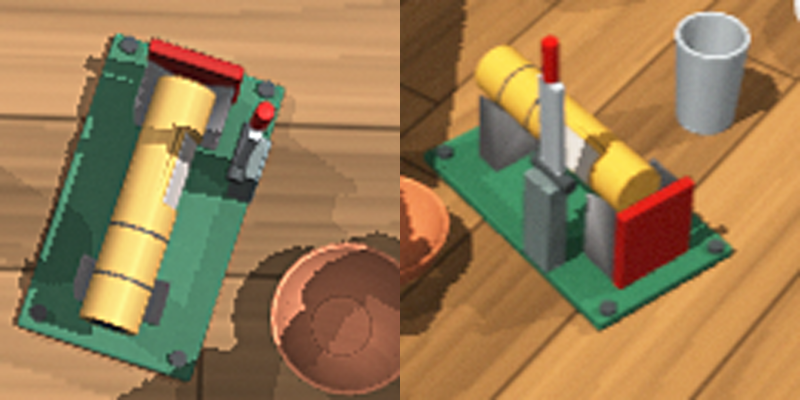

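Run:
```python
from h import *
for c in("top","scene"):
    im=cv2.imread(f"pics/{c}0.png");h=cv2.cvtColor(im,cv2.COLOR_BGR2HSV);d=np.load(f"pics/{c}0d.npy");p=cloud(c,d)
    k,T=K(c);print(c,"cam",-T[:3,:3].T@T[:3,3],"f",k[0,0])
    for (x,y) in ((.5,.2),(.75,.1),(.75,-.1),(.4,.1),(.9,.3),(.6,-.2)):
        u,v=proj(c,[x,y,0])[0].astype(int)
        if 0<=u<640 and 0<=v<480: print((x,y),(u,v),np.round(p[v,u],4))
    g=cv2.inRange(h,(60,90,40),(95,255,255))>0
    m=g&(abs(p[...,0]-.57)<.2)&(abs(p[...,1]-.03)<.15)&(d>0)
    q=p[m];print("green z pct",np.round(np.percentile(q[:,2],[5,25,50,75,95]),4))
    q=q[abs(q[:,2]-np.median(q[:,2]))<.004]
    rc=cv2.minAreaRect((q[:,:2]*1000).astype(np.float32));print(len(q),rc)
    # bar
    y=cv2.inRange(h,(15,100,80),(32,255,255))>0
    m=y&(abs(p[...,0]-.57)<.16)&(abs(p[...,1]-.03)<.1)&(d>0)&(p[...,2]>.08);q=p[m]
    print("bar",len(q),q.mean(0),np.percentile(q[:,2],[50,95,99]))
    a=q[q[:,2]>.1];cc=a[:,:2].mean(0);w=np.linalg.svd(a[:,:2]-cc)[2][0];t=(a[:,:2]-cc)@w
    print("ridge",cc,w,np.degrees(np.arctan(w[1]/w[0])),cc+w*t.min(),cc+w*t.max())
    # vessels
for q in("tumbler","bowl"):
  for c in("top","scene"):
    m=r.masks_of(q,c)
    if m:
        p=cloud(c,np.load(f"pics/{c}0d.npy"));z=p[m[0]["pixels"]];print(q,c,z[z[:,2]>.03].min(0),z[z[:,2]>.03].max(0))
```

```text
top cam [0.26047399 0.05398088 1.56570254] f 622.3324182982325
(0.5, 0.2) (np.int64(251), np.int64(200)) [ 0.5021  0.2022 -0.0047]
(0.75, 0.1) (np.int64(294), np.int64(106)) [ 0.751   0.1006 -0.0012]
(0.75, -0.1) (np.int64(371), np.int64(108)) [ 0.7529 -0.0993 -0.0028]
(0.4, 0.1) (np.int64(289), np.int64(240)) [ 0.403   0.1022 -0.0068]
(0.9, 0.3) (np.int64(219), np.int64(47)) [ 0.903   0.3014 -0.0016]
(0.6, -0.2) (np.int64(409), np.int64(166)) [ 0.602  -0.1994  0.0007]
green z pct [0.0056 0.0093 0.0116 0.0141 0.0176]
2302 ((565.3390502929688, 31.041221618652344), (147.86521911621094, 256.9368896484375), 73.35604095458984)
bar 1466 [0.5479198  0.03724134 0.10371453] [0.10501858 0.11182914 0.11459963]
ridge [0.54885748 0.03677952] [-0.96174758  0.27393721] -15.89868860603022 [0.64679684 0.00888319] [0.45410221 0.06376893]
scene cam [ 1.20589237 -0.92992928  1.14781322] f 588.0068250246562
(0.5, 0.2) (np.int64(359), np.int64(241)) [0.4984 0.1973 0.0011]
(0.75, 0.1) (np.int64(416), np.int64(297)) [ 0.7479  0.102  -0.0028]
(0.75, -0.1) (np.int64(375), np.int64(343)) [ 0.7461 -0.0976 -0.00
[... 193 characters left out ...]
  0.0007]
green z pct [0.0068 0.0105 0.0124 0.0143 0.0169]
1113 ((567.374267578125, 29.075881958007812), (147.95806884765625, 263.8543395996094), 73.44721984863281)
bar 859 [0.56175897 0.02615058 0.10242205] [0.10440573 0.11188679 0.14196908]
ridge [0.56020358 0.03032723] [ 0.95954549 -0.28155363] -16.35295237996768 [0.45464397 0.06130095] [0.65183404 0.00344066]
tumbler top [0.26047399 0.05398088 0.03072182] [0.62826152 0.23814349 1.56570254]
tumbler scene [0.56301549 0.16942069 0.03053151] [0.63130533 0.24354819 0.10569106]
bowl top [ 0.26047399 -0.18862873  0.03002142] [0.53242477 0.05398088 1.56570254]
bowl scene [ 0.40992587 -0.92992928  0.03001175] [ 1.20589237 -0.06503041  1.14781322]
```

```bash
cat >> h.py <<'E'
from scipy.spatial.transform import Rotation as Ro
C0=np.array([.5653,.0295,0]);TH=np.radians(-16.5)
YC=np.array([np.cos(TH),np.sin(TH),0]);XC=np.array([YC[1],-YC[0],0]);RC=np.stack([XC,YC,[0,0,1]],1)
def tocr(p): return (np.asarray(p)-C0)@RC
def tow(p): return C0+RC@np.asarray(p)
def rep(s=None):
    s=s or r.get_state();R=Ro.from_euler("xyz",s["eef_rot"],degrees=True).as_matrix()
    g=s["tcp_pos"]-.0188*R[:,0]
    print("t",round(s["time_s"],2),"TCP cr mm",np.round(tocr(s["tcp_pos"])*1e3,1),"grasp cr",np.round(tocr(g)*1e3,1),"F cr",np.round(s["contact_force"]@RC,1),"w",round(s["gripper_width"]*1e3,1))
    print("tool axes in cradle (cols x,y,z)\n",np.round(RC.T@R,3),"\nq",np.round(s["joints"],1))
    return s,R
E
python3 - <<'E'
from h import *
s,R=rep();print(np.round(R,3))
for c in("top","scene"):
    im=cv2.imread(f"pics/{c}0.png");h=cv2.cvtColor(im,cv2.COLOR_BGR2HSV);p=tocr(cloud(c,np.load(f"pics/{c}0d.npy")))*1e3
    w=(h[...,1]<70)&(h[...,2]>120)&(abs(p[...,0])<33)&(p[...,1]>-40)&(p[...,1]<58)&(p[...,2]>70)&(p[...,2]<125)
    q=p[w];m=q.mean(0);u=np.linalg.svd(q-m);n=u[2][2];n*=np.sign(n[0]);print(c,"flat",len(q),np.round(m,1),"n",np.round(n,2),"ang from pos",np.degrees(np.arctan2(m[0],m[2]-85)),"ang from n",np.degrees(np.arctan2(n[0],n[2])),"y",np.percentile(q[:,1],[2,98]))
    m=(cv2.inRange(h,(0,150,80),(8,255,255))>0)&(p[...,2]>150)&(p[...,2]<270)&(abs(p[...,1]-42)<30)&(abs(p[...,0]-60)<60)
    q=p[m];print("handle",len(q),np.round(q.mean(0),1),np.round(q.min(0)),np.round(q.max(0)),"ang",np.arctan2(np.median(q[:,2])-108,58-np.median(q[:,0])))
    m=(cv2.inRange(h,(0,150,80),(8,255,255))>0)&(p[...,2]<103)&(p[...,2]>20)&(abs(p[...,1]-100)<30)&(abs(p[...,0])<50);q=p[m]
    print("stop",len(q),np.round(np.percentile(q,[2,50,98],axis=0),1).tolist())
E
```

```text
t 0.6 TCP cr mm [ 714.6 -110.4  226.6] grasp cr [ 714.6 -110.4  245.4] F cr [0.5 0.2 0.3] w 87.7
tool axes in cradle (cols x,y,z)
 [[ 0.    -0.779 -0.627]
 [ 0.    -0.627  0.779]
 [-1.    -0.     0.   ]] 
q [-51.2  20.5   0.7  -0.  -70.1 -16.5]
[[ 0.    -0.38   0.925]
 [-0.     0.925  0.38 ]
 [-1.    -0.     0.   ]]
top flat 75 [14.   7.8 91.6] n [ 0.94 -0.06  0.33] ang from pos 64.78939926494634 ang from n 70.79909511275156 y [-10.59804691  28.53932413]
handle 37 [ 62.6  41.  250.8] [ 56.  36. 229.] [ 69.  48. 259.] ang 1.605411004192114
stop 141 [[-36.6, 100.0, 82.0], [0.4, 104.9, 95.8], [36.7, 112.1, 102.8]]
scene flat 100 [11.9 22.4 91.4] n [ 0.97 -0.07  0.23] ang from pos 61.6336196428319 ang from n 76.80910132115774 y [ 3.18279745 41.76558957]
handle 79 [ 63.3  46.  239.4] [ 55.  37. 214.] [ 70.  53. 258.] ang 1.6149926636473912
stop 587 [[-38.8, 98.1, 22.1], [2.7, 111.6, 67.6], [36.1, 115.4, 100.3]]
```

```bash
python3 -m creep '[[0,0,0,-5,0,0,100],[0.135,0,0,-5,0,0,100],[0.135,0,0,0,0,0,100],[0.135,0,0,0,0,0,100],[0.135,0,0,0,0,0,100],[0.135,0,0,0,0,0,100]]' 20; python3 -c "
from h import *
rep()"
```

```text
time_s: 1.2
tcp_pos: [0.2565, -0.6243, 0.3267]
eef_rot: [-13.1, 90.0, -29.7]
contact_force: [-0.4, -0.2, 0.8]
gripper_width: 0.0879
t 1.2 TCP cr mm [ 714.6 -110.4  326.7] grasp cr [ 714.6 -110.4  345.5] F cr [ 0.3 -0.3  0.8] w 87.9
tool axes in cradle (cols x,y,z)
 [[ 0.    -1.     0.003]
 [ 0.     0.003  1.   ]
 [-1.    -0.     0.   ]] 
q [-51.2  18.2  10.1  -0.  -81.9 -55.5]
```

```bash
python3 -m creep '[[0,0,0,0,4,2.5,100],[0,0,0,0,4,2.5,100],[0,0,0,0,4,2,100],[0,0,0,0,5,0,100],[0,0,0,0,5,0,100],[0,0,0,0,5,0,100],[0,0,0,0,5,0,100],[0,0,0,0,5,0,100]]' ; python3 -m creep '[[0,0,0,0,5,0,100],[0,0,0,0,5,0,100],[0,0,0,0,5,0,100],[0,0,0,0,5,0,100],[0,0,0,0,5,0,100],[0,0,0,0,5,0,100],[0,0,0,0,0,0,100]]' ;python3 -c "
from h import *
rep()"
```

```text
time_s: 2.0
tcp_pos: [0.4278, -0.2871, 0.3269]
eef_rot: [6.0, 90.0, -10.3]
contact_force: [1.3, -0.9, 0.3]
gripper_width: 0.0876
time_s: 2.7
tcp_pos: [0.5133, 0.0036, 0.3262]
eef_rot: [92.6, 90.0, 76.5]
contact_force: [-0.3, -0.2, -0.2]
gripper_width: 0.0877
t 2.7 TCP cr mm [ 39.6 -42.5 326.2] grasp cr [ 39.6 -42.5 345. ] F cr [ 0.3 -0.2 -0.2] w 87.7
tool axes in cradle (cols x,y,z)
 [[-0.001 -1.    -0.008]
 [-0.    -0.008  1.   ]
 [-1.     0.001 -0.   ]] 
q [  22.3    2.1   -9.8   -0.   -78.1 -128.4]
```

```bash
python3 -m creep '[[0,0,0.14,0,0.263,0,100],[0,0,0.14,0,0.263,0,100],[0,0,0.14,0,0.263,0,100],[0,0,0.14,0,0.263,0,100],[0,0,0.14,0,0.263,0,100],[0,0,0,0,0,0,100]]' ;python3 -c "
from h import *
rep()"
```

```text
time_s: 3.3
tcp_pos: [0.5153, 0.0074, 0.3287]
eef_rot: [90.3, 49.6, 73.4]
contact_force: [-0.3, -0.6, 0.9]
gripper_width: 0.088
t 3.3 TCP cr mm [ 35.4 -41.7 328.7] grasp cr [ 47.6 -41.7 343. ] F cr [ 0.7 -0.1  0.9] w 88.0
tool axes in cradle (cols x,y,z)
 [[-0.648 -0.762  0.005]
 [ 0.001  0.006  1.   ]
 [-0.762  0.648 -0.003]] 
q [-10.1   3.3  -4.  -40.8 -80.3 -90.4]
```

```bash
python3 -m creep '[[0,0,0,0,0,0,100],[0,0,0,0,0,0,100]]' ;python3 -c "
from h import *
rep()"
```

```text
time_s: 3.5
tcp_pos: [0.5157, 0.0107, 0.3305]
eef_rot: [89.9, 50.0, 73.6]
contact_force: [0.1, 0.5, -0.1]
gripper_width: 0.0878
t 3.5 TCP cr mm [ 32.1 -42.2 330.5] grasp cr [ 44.2 -42.2 344.9] F cr [-0.5 -0.  -0.1] w 87.8
tool axes in cradle (cols x,y,z)
 [[-0.642 -0.766 -0.003]
 [-0.002 -0.003  1.   ]
 [-0.766  0.642  0.001]] 
q [ -9.4   3.1  -3.9 -40.3 -80.2 -90.8]
```

```bash
python3 -m creep '[[0,0,0,0,-4,0.1,100],[0,0,0,0,-5,0.1,100],[0,0,0,0,-4.3,0,100],[0,0,0,4,0,0,100],[0,0,0,4,0,0,100],[0,0,0,4,0,0,100],[0,0,0,3,0,0,100],[0,0,0,2,0,0,100]]' ; python3 -m creep '[[0,0,0,0,0,0,100],[0,0,0,0,0,0,100],[0,0,0,0,0,0,100]]';python3 -c "
from h import *
rep()
for c in('top','scene'):
    im,_=r.capture(c);x0,y0=(230,80) if c=='top' else (240,165)
    cv2.imwrite(f'pics/{c}1.png',cv2.resize(im[y0:y0+180,x0:x0+180],(400,400),interpolation=cv2.INTER_CUBIC))
cv2.imwrite('pics/both1.png',np.hstack([cv2.imread('pics/top1.png'),cv2.imread('pics/scene1.png')]))
"
```

```text
time_s: 4.3
tcp_pos: [0.5193, 0.0209, 0.1132]
eef_rot: [90.1, 50.0, 74.0]
contact_force: [0.0, 0.1, -0.1]
gripper_width: 0.0873
time_s: 4.6
tcp_pos: [0.5203, 0.0179, 0.1156]
eef_rot: [89.8, 49.9, 73.6]
contact_force: [0.1, 0.4, -0.2]
gripper_width: 0.0877
t 4.6 TCP cr mm [ 23.9 -39.9 115.6] grasp cr [ 36.  -39.8 129.9] F cr [-0.4 -0.1 -0.2] w 87.7
tool axes in cradle (cols x,y,z)
 [[-0.644 -0.765 -0.005]
 [-0.002 -0.005  1.   ]
 [-0.765  0.644  0.002]] 
q [-10.3  16.6 -16.6 -46.7 -61.6 -70.9]
```

View pics/both1.png

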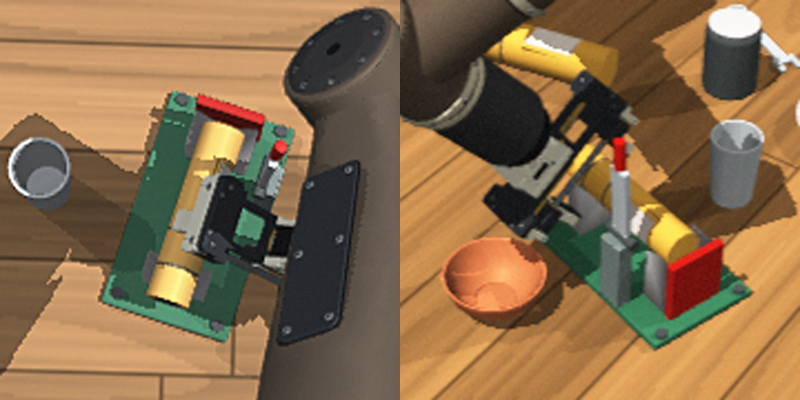

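Run:
```python
from h import *
for c in("top","scene"):
    im,d=r.capture(c);p=tocr(cloud(c,d))*1e3;h=cv2.cvtColor(im,cv2.COLOR_BGR2HSV)
    dark=(h[...,2]<110)&(d>0)&(d<1.9)
    q=p[dark&(p[...,2]>110)]+[-36.6,0,-43.6]
    # box around strap/post: x 45..80,y 28..58,z<260
    m=(q[:,0]>-60)&(q[:,0]<120)&(q[:,1]>0)&(q[:,1]<120)&(q[:,2]>60)&(q[:,2]<275)
    print(c,len(q),m.sum())
    if m.sum(): 
        for s in q[m][np.argsort(q[m][:,1])][::max(1,m.sum()//25)]: print(np.round(s))
```

```text
top 35969 108
[19. 17. 76.]
[13. 20. 68.]
[17. 23. 71.]
[26. 27. 69.]
[16. 28. 68.]
[ 27.  29. 147.]
[ 24.  29. 151.]
[24. 30. 86.]
[19. 30. 79.]
[ 23.  30. 135.]
[ 22.  30. 144.]
[16. 30. 83.]
[ 26.  31. 157.]
[ 19.  31. 148.]
[25. 31. 70.]
[16. 32. 87.]
[ 26.  34. 200.]
[ 26.  36. 186.]
[ 24.  36. 190.]
[ 23.  37. 195.]
[15. 38. 72.]
[ 22.  38. 199.]
[ 17.  39. 110.]
[14. 41. 67.]
[-32.  43.  69.]
[ 18.  47. 128.]
[14. 55. 73.]
scene 20103 184
[117.   0. 264.]
[  5.   0. 173.]
[113.   0. 104.]
[117.   1. 255.]
[ 86.   1. 110.]
[  0.   1. 209.]
[-13.   1. 178.]
[117.   2. 100.]
[113.   2. 251.]
[107.   2. 246.]
[119.   3. 243.]
[88.  3. 99.]
[ -7.   4. 207.]
[103.   4. 230.]
[116.   5. 221.]
[119.   5. 223.]
[116.   6. 240.]
[108.   6. 237.]
[109.   8. 232.]
[115.   9. 245.]
[21. 24. 77.]
[25. 37. 72.]
[23. 47. 67.]
[18. 56. 75.]
[24. 61. 68.]
[20. 63. 75.]
[15. 65. 67.]
```

```bash
python3 -m creep '[[0,0,0,2,-0.07,0,100],[0,0,0,2,-0.07,0,100],[0,0,0,1.25,0,0,100],[0,0,0,0.5,0,0,100],[0,0,0,0,0,0,100],[0,0,0,0,0,0,100],[0,0,0,0,0,0,65],[0,0,0,0,0,0,62]]' 6;python3 -c "
from h import *
rep()"; python3 -m creep '[[0,0,0,0,0,0,60],[0,0,0,0,0,0,58],[0,0,0,0,0,0,56],[0,0,0,0,0,0,50],[0,0,0,0,0,0,45],[0,0,0,0,0,0,45]]' 6;python3 -c "
from h import *
rep()"
```

```text
time_s: 5.6
tcp_pos: [0.5301, 0.0519, 0.0701]
eef_rot: [89.9, 49.9, 73.6]
contact_force: [-1.2, -0.2, -0.8]
gripper_width: 0.077
t 5.6 TCP cr mm [-11.5 -40.1  70.1] grasp cr [  0.7 -40.1  84.5] F cr [ 0.5 -1.1 -0.8] w 77.0
tool axes in cradle (cols x,y,z)
 [[-0.644 -0.765 -0.003]
 [-0.001 -0.003  1.   ]
 [-0.765  0.644  0.001]] 
q [ -7.1  20.3 -18.2 -50.  -56.1 -68.4]
time_s: 6.2
tcp_pos: [0.5306, 0.0544, 0.0715]
eef_rot: [89.9, 49.6, 73.7]
contact_force: [0.2, 7.3, 11.2]
gripper_width: 0.0489
t 6.2 TCP cr mm [-14.1 -40.3  71.5] grasp cr [ -1.9 -40.3  85.8] F cr [-7.  -1.9 11.2] w 48.9
tool axes in cradle (cols x,y,z)
 [[-0.647 -0.762 -0.004]
 [-0.002 -0.003  1.   ]
 [-0.762  0.647  0.001]] 
q [ -7.   20.3 -18.1 -50.2 -56.2 -68.4]
```

```bash
python3 -m creep '[[0,0,0,0,0.15,0,45],[0,0,0,0,0.15,0,45],[0,0,0,0,0,0,45],[0,0,0,0,0,0,45]]' 6;python3 -c "
from h import *
rep()"
```

```text
time_s: 6.6
tcp_pos: [0.5307, 0.0548, 0.0718]
eef_rot: [90.0, 49.9, 73.7]
contact_force: [-0.1, 4.0, 4.0]
gripper_width: 0.0478
t 6.6 TCP cr mm [-14.4 -40.3  71.8] grasp cr [ -2.3 -40.3  86.2] F cr [-3.8 -1.3  4. ] w 47.8
tool axes in cradle (cols x,y,z)
 [[-0.645 -0.764 -0.003]
 [-0.002 -0.002  1.   ]
 [-0.764  0.645  0.   ]] 
q [ -6.8  20.2 -18.2 -50.  -56.1 -68.8]
```

```bash
python3 -m creep '[[0,0,0,0,0.12,0,45],[0,0,0,0,0,0,45],[0,0,0,0,0,0,45],[0,0,0,0,0,0.3,45],[0,0,0,0,0,0.3,45],[0,0,0,0,0,0.3,45],[0,0,0,0,0,0,45]]' 35;python3 -c "
from h import *
rep()";python3 -m creep '[[0,0,0,0,0,0.1,45],[0,0,0,0,0,0.1,45],[0,0,0,0,0,0.1,45],[0,0,0,0,0,0,45]]';python3 -c "
from h import *
rep()"
```

```text
time_s: 7.3
tcp_pos: [0.5323, 0.0544, 0.0717]
eef_rot: [91.0, 49.8, 74.8]
contact_force: [-21.1, -1.2, 13.8]
gripper_width: 0.0474
t 7.3 TCP cr mm [-14.5 -38.7  71.7] grasp cr [ -2.4 -38.4  86.1] F cr [  7.1 -19.9  13.8] w 47.4
tool axes in cradle (cols x,y,z)
 [[-0.645 -0.764 -0.01 ]
 [-0.015 -0.     1.   ]
 [-0.764  0.645 -0.011]] 
q [ -6.8  20.7 -17.5 -49.6 -56.9 -69.2]
time_s: 7.7
tcp_pos: [0.5354, 0.0535, 0.0717]
eef_rot: [91.0, 49.8, 74.8]
contact_force: [-20.2, -1.2, 14.4]
gripper_width: 0.0473
t 7.7 TCP cr mm [-14.5 -35.4  71.7] grasp cr [ -2.4 -35.2  86.1] F cr [  6.9 -19.   14.4] w 47.3
tool axes in cradle (cols x,y,z)
 [[-0.645 -0.764 -0.009]
 [-0.014 -0.     1.   ]
 [-0.764  0.645 -0.011]] 
q [ -6.8  20.9 -17.1 -49.5 -57.  -69.3]
```

```bash
python3 -m creep '[[0,0,0,-0.15,0,0,45],[0,0,0,-0.15,0,0,45],[0,0,0,0,0,0.1,45],[0,0,0,0,0,0.1,45],[0,0,0,0,0,0.1,45],[0,0,0,0,0,0,45]]';python3 -c "
from h import *
rep()";python3 -m creep '[[0,0,0,0,0,0.1,45],[0,0,0,0,0,0.1,45],[0,0,0,0,0,0,45]]';python3 -c "
from h import *
rep()"
```

```text
time_s: 8.3
tcp_pos: [0.5449, 0.0489, 0.0742]
eef_rot: [90.0, 49.9, 73.6]
contact_force: [-0.2, -0.1, -4.6]
gripper_width: 0.0473
t 8.3 TCP cr mm [-12.8 -25.1  74.2] grasp cr [ -0.7 -25.   88.6] F cr [ 0.2 -0.1 -4.6] w 47.3
tool axes in cradle (cols x,y,z)
 [[-0.644 -0.765 -0.002]
 [-0.002 -0.002  1.   ]
 [-0.765  0.644 -0.   ]] 
q [ -7.   21.  -16.4 -49.4 -56.8 -69.6]
time_s: 8.6
tcp_pos: [0.5455, 0.049, 0.0742]
eef_rot: [90.2, 49.9, 73.8]
contact_force: [-2.9, 1.2, -6.7]
gripper_width: 0.0472
t 8.6 TCP cr mm [-13.1 -24.5  74.2] grasp cr [ -1.  -24.4  88.6] F cr [-0.3 -3.1 -6.7] w 47.2
tool axes in cradle (cols x,y,z)
 [[-0.644 -0.765 -0.003]
 [-0.004 -0.001  1.   ]
 [-0.765  0.644 -0.002]] 
q [ -7.   21.1 -16.2 -49.4 -57.  -69.6]
```

```bash
python3 -m creep '[[0,0,0,0.13,-0.12,0,45],[0,0,0,0,0,0.1,45],[0,0,0,0,0,0.1,45],[0,0,0,0,0,0,45]]';python3 -c "
from h import *
rep()";python3 -m creep '[[0,0,0,0,0,0.15,45],[0,0,0,0,0,0,45]]';python3 -c "
from h import *
rep()
for c in('top','scene'):
    im,_=r.capture(c);x0,y0=(230,80) if c=='top' else (240,165)
    cv2.imwrite(f'pics/{c}1.png',cv2.resize(im[y0:y0+180,x0:x0+180],(400,400),interpolation=cv2.INTER_CUBIC))
cv2.imwrite('pics/both2.png',np.hstack([cv2.imread('pics/top1.png'),cv2.imread('pics/scene1.png')]))
"
```

```text
time_s: 9.0
tcp_pos: [0.5457, 0.0495, 0.0727]
eef_rot: [90.4, 49.8, 74.1]
contact_force: [-9.8, 4.2, 0.0]
gripper_width: 0.047
t 9.0 TCP cr mm [-13.6 -24.4  72.7] grasp cr [ -1.5 -24.3  87.1] F cr [ -1.2 -10.6   0. ] w 47.0
tool axes in cradle (cols x,y,z)
 [[-0.645 -0.764 -0.006]
 [-0.007 -0.002  1.   ]
 [-0.764  0.645 -0.004]] 
q [ -7.1  21.3 -16.1 -49.4 -57.1 -69.5]
time_s: 9.2
tcp_pos: [0.5458, 0.0496, 0.0726]
eef_rot: [90.6, 49.8, 74.4]
contact_force: [-13.5, 4.5, 0.7]
gripper_width: 0.0471
t 9.2 TCP cr mm [-13.7 -24.4  72.6] grasp cr [ -1.6 -24.3  87. ] F cr [ -0.5 -14.3   0.7] w 47.1
tool axes in cradle (cols x,y,z)
 [[-0.646 -0.764 -0.007]
 [-0.01  -0.001  1.   ]
 [-0.764  0.646 -0.007]] 
q [ -7.1  21.4 -16.  -49.4 -57.3 -69.5]
```

View pics/both2.png

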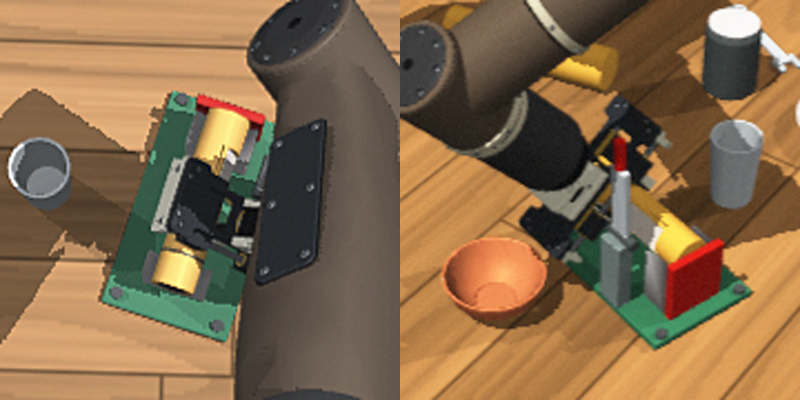

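```bash
python3 -m creep '[[0,0,0,0,0,-0.35,45],[0,0,0,0,0,0,72],[0,0,0,0,0,0,72],[0,0,0,0,0,0,72],[0,0,0,0,0,-1,72],[0,0,0,0,0,-1,72],[0,0,0,0,0,0,72],[0,0,0,0,0,0,72]]';python3 -c "
from h import *
rep()
im,d=r.capture('top')
m=r.masks_of('mandrel','top')
p=tocr(cloud('top',d))*1e3
h=cv2.cvtColor(im,cv2.COLOR_BGR2HSV)
y=(cv2.inRange(h,(15,100,80),(32,255,255))>0)&(abs(p[...,0])<30)&(p[...,2]>97)&(p[...,2]<118)&(p[...,1]>-140)&(p[...,1]<120)
q=p[y];print('bar y',np.percentile(q[:,1],[0.5,2,98,99.5]), 'x med',np.median(q[:,0]))
"
```

```text
time_s: 10.1
tcp_pos: [0.5272, 0.0542, 0.073]
eef_rot: [90.0, 49.9, 73.6]
contact_force: [-0.7, 0.2, 0.6]
gripper_width: 0.0631
t 10.1 TCP cr mm [-12.9 -43.6  73. ] grasp cr [ -0.8 -43.6  87.4] F cr [ 0.  -0.7  0.6] w 63.1
tool axes in cradle (cols x,y,z)
 [[-0.644 -0.765 -0.003]
 [-0.001 -0.002  1.   ]
 [-0.765  0.644  0.   ]] 
q [ -6.9  19.8 -18.5 -49.9 -56.1 -68.8]
bar y [-100.4222675   -98.84726807   97.58164712   98.52780403] x med -2.826740997806544
```

```bash
python3 -m creep '[[0,0,0,0.3,0,0,72],[0,0,0,0,0,0,60],[0,0,0,0,0,0,50],[0,0,0,0,0,0,45],[0,0,0,0,0,0,45],[0,0,0,0,0,0,45]]' 10;python3 -c "
from h import *
rep()"
python3 -m creep '[[0,0,0,0,0,0,45],[0,0,0,0,0,0,45],[0,0,-0.1,0,-0.188,0,45],[0,0,-0.1,0,-0.188,0,45],[0,0,0,0,0,0,45]]' 35;python3 -c "
from h import *
rep()"
```

```text
time_s: 10.8
tcp_pos: [0.528, 0.0566, 0.0707]
eef_rot: [90.0, 49.8, 73.7]
contact_force: [0.6, 3.5, 1.0]
gripper_width: 0.0475
t 10.8 TCP cr mm [-15.4 -43.4  70.7] grasp cr [ -3.2 -43.4  85.1] F cr [-3.5 -0.4  1. ] w 47.5
tool axes in cradle (cols x,y,z)
 [[-0.645 -0.764 -0.003]
 [-0.002 -0.002  1.   ]
 [-0.764  0.645 -0.   ]] 
q [ -6.7  20.1 -18.5 -50.2 -55.9 -68.6]
time_s: 11.3
tcp_pos: [0.5264, 0.0546, 0.0688]
eef_rot: [89.9, 61.6, 73.8]
contact_force: [-0.9, -3.0, 6.1]
gripper_width: 0.047
t 11.3 TCP cr mm [-13.  -44.5  68.8] grasp cr [ -4.1 -44.4  85.3] F cr [3.2 0.  6.1] w 47.0
tool axes in cradle (cols x,y,z)
 [[-0.476 -0.879 -0.007]
 [-0.003 -0.007  1.   ]
 [-0.879  0.476  0.001]] 
q [  4.3  16.4 -21.3 -36.9 -48.  -86.2]
```

```bash
python3 -m creep '[[0,0,-0.12,0,-0.226,0,45],[0,0,-0.12,0,-0.226,0,45],[0,0,-0.12,0,-0.226,0,45],[0,0,-0.12,0,-0.226,0,45],[0,0,0,0,0,0,45]]';python3 -c "
from h import *
rep()"
python3 -m creep '[[0,0,-0.12,0,-0.226,0,45],[0,0,-0.12,0,-0.226,0,45],[0,0,0,0,0,0,45]]' 35;python3 -c "
from h import *
rep()"
```

```text
time_s: 11.8
tcp_pos: [0.5242, 0.0455, 0.066]
eef_rot: [91.3, 89.2, 75.2]
contact_force: [-3.7, -3.2, 15.0]
gripper_width: 0.0472
t 11.8 TCP cr mm [ -3.7 -43.9  66. ] grasp cr [ -3.4 -43.9  84.8] F cr [ 4.1 -2.7 15. ] w 47.2
tool axes in cradle (cols x,y,z)
 [[-0.013 -1.    -0.008]
 [-0.    -0.008  1.   ]
 [-1.     0.013 -0.   ]] 
q [  25.9   16.   -29.6   -0.8  -43.9 -131.4]
time_s: 12.1
tcp_pos: [0.523, 0.041, 0.0662]
eef_rot: [-90.3, 77.0, -106.5]
contact_force: [-8.8, 2.4, 19.9]
gripper_width: 0.047
t 12.1 TCP cr mm [  1.  -43.8  66.2] grasp cr [ -3.2 -43.8  84.5] F cr [ 0.2 -9.1 19.9] w 47.0
tool axes in cradle (cols x,y,z)
 [[ 0.225 -0.974 -0.006]
 [ 0.    -0.006  1.   ]
 [-0.974 -0.225 -0.001]] 
q [  32.2   19.6  -30.4   11.1  -50.4 -146.3]
```

```bash
python3 -m creep '[[0,0,0,-0.15,0,0,45],[0,0,0,-0.15,0,0,45],[0,0,0,0,0,0,45]]';cat > flat.py <<'E'
from h import *
import sys
rep()
for c in("top","scene"):
    im,d=r.capture(c);h=cv2.cvtColor(im,cv2.COLOR_BGR2HSV);p=tocr(cloud(c,d))*1e3+[2.5,0,0]
    w=(h[...,1]<70)&(h[...,2]>120)&(abs(p[...,0])<30)&(p[...,1]>0)&(p[...,1]<64)&(p[...,2]>80)&(p[...,2]<120)
    q=p[w]
    if len(q)>20:
        m=q.mean(0);n=np.linalg.svd(q-m)[2][2];n*=np.sign(n[2]);print(c,"flat",len(q),np.round(m,1),"n",np.round(n,2),"ang pos",np.degrees(np.arctan2(m[0],m[2]-85)),"ang n",np.degrees(np.arctan2(n[0],n[2])),"x",np.percentile(q[:,0],[2,98]),"z",np.percentile(q[:,2],[5,50,95]),"y",np.percentile(q[:,1],[2,98]))
    x0,y0=(270,110) if c=="top" else (290,215)
    cv2.imwrite(f'pics/{c}x.png',cv2.resize(im[y0:y0+110,x0:x0+110],(400,400),interpolation=cv2.INTER_CUBIC))
cv2.imwrite(f'pics/{sys.argv[1]}.png',np.hstack([cv2.imread('pics/topx.png'),cv2.imread('pics/scenex.png')]))
E
python3 flat.py f1
```

```text
time_s: 12.4
tcp_pos: [0.5229, 0.0409, 0.0678]
eef_rot: [-90.4, 77.4, -106.8]
contact_force: [-2.2, 2.7, -5.3]
gripper_width: 0.0474
t 12.4 TCP cr mm [  1.2 -43.9  67.8] grasp cr [ -2.9 -43.9  86.1] F cr [-2.  -2.8 -5.3] w 47.4
tool axes in cradle (cols x,y,z)
 [[ 0.218 -0.976 -0.002]
 [-0.001 -0.002  1.   ]
 [-0.976 -0.218 -0.002]] 
q [  32.    19.3  -30.2   10.7  -50.5 -146. ]
top flat 230 [  6.8  41.3 101.8] n [0.34 0.02 0.94] ang pos 22.105988465772995 ang n 19.954095217710776 x [-9.44054903 21.24289131] z [ 94.11695217 101.87291134 109.257044  ] y [12.0787307  61.58544468]
scene flat 212 [  3.9  31.3 102.6] n [ 0.26 -0.01  0.97] ang pos 12.52590804315177 ang n 14.906146545493261 x [-11.22160536  19.68049198] z [ 96.724026   102.60288808 109.02052666] y [ 4.47744086 57.60973914]
```

View pics/f1.png

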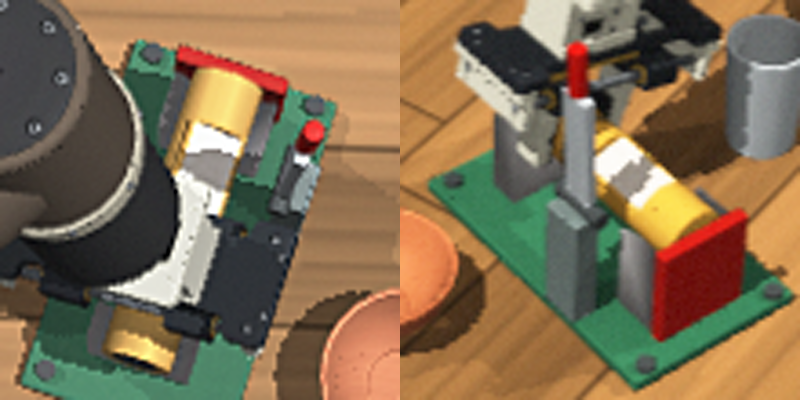

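```bash
python3 -m creep '[[0,0,-0.1,0.1,-0.188,0,45],[0,0,-0.1,0,-0.188,0,45],[0,0,-0.09,0,-0.17,0,45],[0,0,0,0,0,0,45],[0,0,0,0,0,0,45]]';python3 flat.py f2
```

```text
time_s: 13.0
tcp_pos: [0.5215, 0.036, 0.0685]
eef_rot: [-90.2, 60.7, -106.5]
contact_force: [-4.2, 1.8, -4.2]
gripper_width: 0.0472
t 13.0 TCP cr mm [  6.2 -43.8  68.5] grasp cr [ -3.  -43.8  84.9] F cr [-0.5 -4.5 -4.2] w 47.2
tool axes in cradle (cols x,y,z)
 [[ 0.489 -0.872 -0.002]
 [-0.    -0.003  1.   ]
 [-0.872 -0.489 -0.001]] 
q [  37.6   26.1  -28.4   19.1  -61.3 -157. ]
top flat 306 [  0.8  35.3 101.8] n [ 0.02 -0.01  1.  ] ang pos 2.720665699122847 ang n 0.9179163481549277 x [-14.99944052  17.28963624] z [ 96.73251639 101.8301417  107.4233126 ] y [ 8.77720235 61.05243083]
scene flat 182 [ -0.6  30.8 103.3] n [-0.03 -0.01  1.  ] ang pos -1.7696051639067611 ang n -1.9349972413112362 x [-18.11473141  15.48395119] z [ 99.61134082 103.49198495 107.63413376] y [ 4.44546621 57.47892081]
```

```bash
python3 -m creep '[[0,0,0,0,0,0,56],[0,0,0,0,0,0,60],[0,0,0,0,0,0,70],[0,0,0,0,0,0,75],[0,0,0,0,0,0,80],[0,0,0,0,0,0,80]]';python3 flat.py f3
```

```text
time_s: 13.7
tcp_pos: [0.5222, 0.0361, 0.0694]
eef_rot: [-90.0, 60.8, -106.3]
contact_force: [-0.4, -0.7, 0.5]
gripper_width: 0.069
t 13.7 TCP cr mm [  5.9 -43.2  69.4] grasp cr [ -3.3 -43.3  85.8] F cr [ 0.8 -0.1  0.5] w 69.0
tool axes in cradle (cols x,y,z)
 [[ 0.488 -0.873 -0.003]
 [ 0.002 -0.002  1.   ]
 [-0.873 -0.488  0.   ]] 
q [  37.6   26.   -28.4   19.1  -61.3 -157. ]
top flat 304 [  0.   34.5 102. ] n [0.   0.02 1.  ] ang pos 0.11695628162323148 ang n 0.0069698444100704995 x [-15.0919376   16.02890938] z [ 96.52141947 101.96137842 107.1138238 ] y [ 5.07545866 61.31773875]
scene flat 183 [ -0.8  30.7 103.2] n [-0.02 -0.01  1.  ] ang pos -2.6586337421240462 ang n -0.867126368463858 x [-17.38663904  15.79797275] z [ 99.46972645 103.17629031 106.85071425] y [ 3.83587441 57.2745664 ]
```

```bash
python3 -m creep '[[0,0,0,-2,0,0,85],[0,0,0,-5,0,0,85],[0,0,0,-5,0,0,85],[0,0,0,-5,0,0,85],[0,0,0,-5,0,0,85],[0,0,0.128,-3,0,0,85],[0,0,0.128,0,0,0,85],[0,0,0.128,0,0,0,85]]'; python3 -m creep '[[0,0,0.128,0,0,0,85],[-0.143,0,0,-2,0,0,85],[-0.143,0,0,-2,0,0,85],[-0.143,0,0,0,0,0,85],[-0.143,0,0,0,0,0,85],[-0.143,0,0,0,0,0,85],[-0.143,0,0,0,0,0,85],[-0.143,0,0,0,0,0,85]]' ;python3 -m creep '[[-0.143,0,0,0,0,0,60],[-0.143,0,0,0,0,0,60],[-0.143,0,0,0,0,0,60],[-0.143,0,0,0,0,0,60],[0,0,0,0,0,0,60],[0,0,0,0,0,0,60]]';python3 flat.py f4
python3 - <<'E'
from h import *
for c in("top","scene"):
    im,d=r.capture(c);h=cv2.cvtColor(im,cv2.COLOR_BGR2HSV);p=tocr(cloud(c,d))*1e3
    m=(cv2.inRange(h,(0,150,80),(8,255,255))>0)&(p[...,2]>150)&(p[...,2]<270)&(abs(p[...,1]-42)<30)&(abs(p[...,0]-60)<60)
    q=p[m];print("handle",len(q),np.round(np.median(q,axis=0),1),np.round(q.min(0)),np.round(q.max(0)))
    y=(cv2.inRange(h,(15,100,80),(32,255,255))>0)&(abs(p[...,0])<30)&(p[...,2]>97)&(p[...,2]<118)&(p[...,1]>-140)&(p[...,1]<120)
    q=p[y];print('bar y',np.percentile(q[:,1],[0.5,2,98,99.5]))
E
```

```text
time_s: 14.6
tcp_pos: [0.5571, 0.1548, 0.2886]
eef_rot: [-89.0, 83.2, -105.3]
contact_force: [0.6, -0.6, -0.7]
gripper_width: 0.0744
time_s: 15.4
tcp_pos: [0.5561, 0.1532, 0.3273]
eef_rot: [41.4, 89.9, 82.8]
contact_force: [0.8, 0.6, 0.4]
gripper_width: 0.0745
time_s: 16.0
tcp_pos: [0.5562, 0.1532, 0.3273]
eef_rot: [6.3, 89.9, 79.8]
contact_force: [0.1, 0.1, -0.5]
gripper_width: 0.0528
t 16.0 TCP cr mm [-116.   -43.8  327.3] grasp cr [-116.   -43.8  346.1] F cr [-0.1  0.1 -0.5] w 52.8
tool axes in cradle (cols x,y,z)
 [[-0.002  0.001 -1.   ]
 [-0.    -1.    -0.001]
 [-1.     0.     0.002]] 
q [ 34.8   8.5  -2.5  -0.1 -79.  -51.2]
top flat 332 [  0.9  32.6 101.8] n [ 0.05 -0.    1.  ] ang pos 3.226083097980604 ang n 2.7768629878604925 x [-14.84612509  16.7615212 ] z [ 96.68828203 101.99769517 107.37051194] y [ 4.43117098 60.44435621]
scene flat 181 [ -0.6  30.8 103.2] n [-0.03 -0.02  1.  ] ang pos -2.014018303172395 ang n -1.4417783620281268 x [-16.83115696  15.78113184] z [100.0414859  103.34022955 106.16105971] y [ 4.00451376 57.40974195]
handle 35 [ 63.   41.4 252.5] [ 56.  36. 229.] [ 69.  49. 260.]
bar y [-100.04300862  -97.95052868   97.07375793   98.55602153]
handle 79 [ 64.   47.2 240.5] [ 55.  39. 214.] [ 69.  53. 259.]
bar y [-99.03952765 -96.89033807 101.12597065 102.47511042]
```

View pics/f4.png

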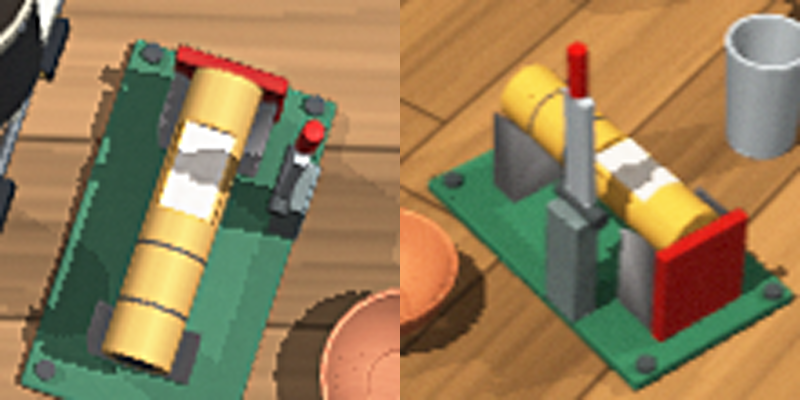

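```bash
python3 -m creep '[[0,0,0,0,-2.9,-4,60],[0,0,0,0,-2.9,-4.5,60],[0,0,0,0,-2.9,-4.5,60],[0,0,0,0,0,-4.8,60],[0,0,0,2,0,0,60],[0,0,0,2,0,0,60],[0,0,0,0,0,0,60],[0,0,0,0,0,0,60]]';python3 -c "
from h import *
rep()"
python3 - <<'E'
from h import *
o=[]
for c in("top","scene"):
    im,d=r.capture(c);h=cv2.cvtColor(im,cv2.COLOR_BGR2HSV);p=tocr(cloud(c,d))*1e3
    m=(cv2.inRange(h,(0,150,80),(8,255,255))>0)&(p[...,2]>150)&(p[...,2]<270)&(abs(p[...,1]-42)<30)&(abs(p[...,0]-60)<60)
    q=p[m];print("handle",len(q),len(q) and np.round(np.median(q,axis=0),1))
    x0,y0=(270,90) if c=="top" else (290,165)
    o.append(cv2.resize(im[y0:y0+130,x0:x0+130],(400,400),interpolation=cv2.INTER_CUBIC))
cv2.imwrite("pics/g1.png",np.hstack(o))
E
```

```text
time_s: 17.0
tcp_pos: [0.5883, -0.0352, 0.2874]
eef_rot: [5.5, 89.9, 79.3]
contact_force: [-0.3, 0.1, 1.0]
gripper_width: 0.0527
t 17.0 TCP cr mm [ 55.5  40.5 287.4] grasp cr [ 55.6  40.5 306.2] F cr [ 0.  -0.3  1. ] w 52.7
tool axes in cradle (cols x,y,z)
 [[-0.001  0.004 -1.   ]
 [-0.    -1.    -0.004]
 [-1.     0.     0.001]] 
q [ 15.5  10.6  -5.   -0.1 -74.4 -31.7]
handle 13 [ 63.1  45.  255.2]
handle 80 [ 63.9  46.9 239.5]
```

View pics/g1.png

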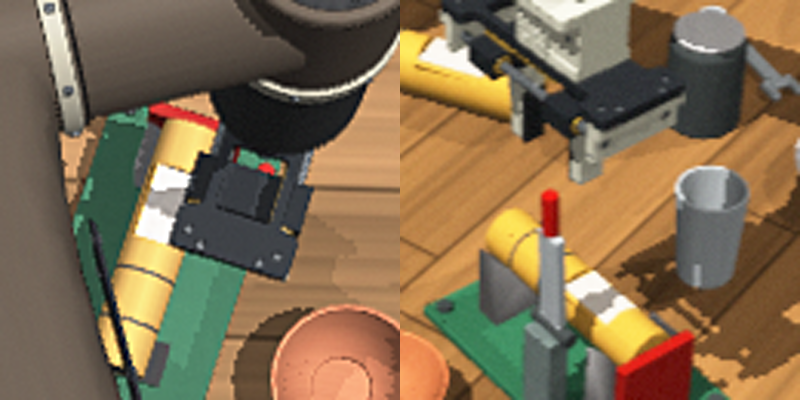

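```bash
python3 -m creep '[[0,0,0,1,-0.25,-0.7,60],[0,0,0,2,0,0,60],[0,0,0,2,0,0,60],[0,0,0,2,0,0,60],[0,0,0,0,0,0,40],[0,0,0,0,0,0,30],[0,0,0,0,0,0,24],[0,0,0,0,0,0,24]]' 5;python3 -c "
from h import *
rep()"; python3 -m creep '[[0,0,0,0,0,0,20],[0,0,0,0,0,0,16],[0,0,0,0,0,0,14],[0,0,0,0,0,0,14]]' 5;python3 -c "
from h import *
rep()"
```

```text
time_s: 17.9
tcp_pos: [0.5893, -0.0424, 0.2183]
eef_rot: [-32.9, 89.8, 40.9]
contact_force: [-0.3, -0.2, 0.2]
gripper_width: 0.0265
t 17.9 TCP cr mm [ 62.1  43.4 218.3] grasp cr [ 62.1  43.4 237.1] F cr [ 0.3 -0.2  0.2] w 26.5
tool axes in cradle (cols x,y,z)
 [[-0.003  0.005 -1.   ]
 [ 0.002 -1.    -0.005]
 [-1.    -0.002  0.003]] 
q [ 14.8  12.9 -11.1  -0.1 -65.8 -30.9]
time_s: 18.3
tcp_pos: [0.5885, -0.0424, 0.2174]
eef_rot: [0.2, 89.9, 73.9]
contact_force: [-2.4, 1.5, 3.9]
gripper_width: 0.0136
t 18.3 TCP cr mm [ 62.3  42.7 217.4] grasp cr [ 62.3  42.7 236.2] F cr [-0.7 -2.8  3.9] w 13.6
tool axes in cradle (cols x,y,z)
 [[-0.002  0.005 -1.   ]
 [-0.    -1.    -0.005]
 [-1.     0.     0.002]] 
q [ 14.8  12.9 -11.2  -0.1 -65.8 -30.9]
```

```bash
python3 -c "
import numpy as np
t=np.linspace(1.628,0,15);p=np.c_[55-128.4*np.cos(t),108+128.4*np.sin(t)]
d=np.diff(p,axis=0)/10
for a,b in d: print(round(-b,2),round(-a,2))
print(p[[4,8]])"
```

```text
0.0 1.49
0.17 1.48
0.35 1.45
0.51 1.4
0.67 1.33
0.82 1.25
0.96 1.14
1.09 1.02
1.2 0.89
1.29 0.75
1.37 0.59
1.43 0.43
1.47 0.26
1.49 0.09
[[  4.06134902 225.86353905]
 [-43.39454883 190.4928649 ]]
```

```bash
python3 -m creep '[[0,0,0,0,0,1.49,14],[0,0,0,0.17,0,1.48,14],[0,0,0,0.35,0,1.45,14],[0,0,0,0.51,0,1.4,14],[0,0,0,0,0,0,14],[0,0,0,0,0,0,14]]' 6;python3 -c "
from h import *
rep()"; python3 -m creep '[[0,0,0,0.67,0,1.33,14],[0,0,0,0.82,0,1.25,14],[0,0,0,0.96,0,1.14,14],[0,0,0,1.09,0,1.02,14],[0,0,0,0,0,0,14],[0,0,0,0,0,0,14]]';python3 -c "
from h import *
rep()"
```

```text
time_s: 18.9
tcp_pos: [0.6056, 0.015, 0.2065]
eef_rot: [-7.0, 89.8, 66.8]
contact_force: [1.2, 2.0, 1.3]
gripper_width: 0.0139
t 18.9 TCP cr mm [  2.5  42.7 206.5] grasp cr [  2.6  42.7 225.3] F cr [-2.2  0.6  1.3] w 13.9
tool axes in cradle (cols x,y,z)
 [[-0.003  0.006 -1.   ]
 [ 0.    -1.    -0.006]
 [-1.    -0.     0.003]] 
q [ 19.8  14.8 -10.1  -0.1 -64.9 -35.9]
time_s: 19.5
tcp_pos: [0.6191, 0.0604, 0.1704]
eef_rot: [-12.1, 89.8, 61.7]
contact_force: [4.7, 0.8, 0.6]
gripper_width: 0.0136
t 19.5 TCP cr mm [-44.9  42.8 170.4] grasp cr [-44.9  42.8 189.2] F cr [-2.1  4.3  0.6] w 13.6
tool axes in cradle (cols x,y,z)
 [[-0.003  0.006 -1.   ]
 [ 0.001 -1.    -0.006]
 [-1.    -0.001  0.003]] 
q [ 23.5  17.9 -10.8  -0.1 -61.2 -39.6]
```

```bash
python3 -m creep '[[0,0,0,1.2,0,0.89,14],[0,0,0,1.29,0,0.75,14],[0,0,0,1.37,0,0.59,14],[0,0,0,1.43,0,0.43,14],[0,0,0,0,0,0,14],[0,0,0,0,0,0,14]]';python3 -c "
from h import *
rep()"; python3 -m creep '[[0,0,0,1,0,0.18,14],[0,0,0,1,0,0.1,14],[0,0,0,0.5,0,0,14],[0,0,0,0,0,0,14],[0,0,0,0,0,0,14]]';python3 -c "
from h import *
rep()"
```

```text
time_s: 20.1
tcp_pos: [0.6266, 0.0857, 0.1169]
eef_rot: [-14.7, 89.9, 59.1]
contact_force: [7.0, 1.6, -1.1]
gripper_width: 0.0137
t 20.1 TCP cr mm [-71.3  42.8 116.9] grasp cr [-71.2  42.8 135.7] F cr [-3.5  6.3 -1.1] w 13.7
tool axes in cradle (cols x,y,z)
 [[-0.002  0.006 -1.   ]
 [ 0.001 -1.    -0.006]
 [-1.    -0.001  0.002]] 
q [ 25.4  21.5 -13.1  -0.1 -55.3 -41.5]
time_s: 20.6
tcp_pos: [0.6274, 0.0884, 0.0922]
eef_rot: [-20.2, 89.8, 53.6]
contact_force: [8.1, 3.1, -1.3]
gripper_width: 0.0135
t 20.6 TCP cr mm [-74.1  42.9  92.2] grasp cr [-74.1  42.8 111. ] F cr [-5.2  6.9 -1.3] w 13.5
tool axes in cradle (cols x,y,z)
 [[-0.003  0.005 -1.   ]
 [ 0.001 -1.    -0.005]
 [-1.    -0.001  0.003]] 
q [ 25.6  23.  -14.4  -0.1 -52.4 -41.7]
```

```bash
python3 -m creep '[[0,0,0,0.2,0,0,14],[0,0,0,0.2,0,0,14],[0,0,0,0.2,0,0,14],[0,0,0,0.2,0,0,14],[0,0,0,0,0,0,14]]';python3 -c "
from h import *
rep()"
```

```text
time_s: 21.1
tcp_pos: [0.6274, 0.0884, 0.0844]
eef_rot: [-22.5, 89.8, 51.3]
contact_force: [7.5, 3.9, -1.0]
gripper_width: 0.0135
t 21.1 TCP cr mm [-74.1  42.9  84.4] grasp cr [-74.   42.8 103.2] F cr [-5.8  6.1 -1. ] w 13.5
tool axes in cradle (cols x,y,z)
 [[-0.003  0.005 -1.   ]
 [ 0.001 -1.    -0.005]
 [-1.    -0.001  0.003]] 
q [ 25.6  23.5 -14.9  -0.1 -51.4 -41.7]
```

```bash
python3 -m creep '[[0,0,0,0,0,0,18],[0,0,0,0,0,0,30],[0,0,0,0,0,0,45],[0,0,0,0,0,0,45],[0,0,0,-2,0,0,45],[0,0,0,-3,0,0,45],[0,0,0,-3,0,0,45],[0,0,0,0,0,0,0]]' 10;python3 -m creep '[[0,0,0,0,0,0,0],[0,0,0,0,0,0,0],[0,0,0,0,0,0,0]]';python3 flat.py k1
python3 - <<'E'
from h import *
o=[]
for c in("top","scene"):
    im,d=r.capture(c);h=cv2.cvtColor(im,cv2.COLOR_BGR2HSV);p=tocr(cloud(c,d))*1e3
    m=(cv2.inRange(h,(0,150,80),(8,255,255))>0)&(p[...,2]>60)&(p[...,2]<270)&(abs(p[...,1]-42)<30)&(p[...,0]<-40)&(p[...,0]>-110)
    q=p[m];print("handle",len(q),len(q) and np.round(np.percentile(q,[5,50,95],axis=0),1).tolist())
    x0,y0=(270,100) if c=="top" else (290,205)
    o.append(cv2.resize(im[y0:y0+120,x0:x0+120],(400,400),interpolation=cv2.INTER_CUBIC))
cv2.imwrite("pics/k2.png",np.hstack(o))
E
```

```text
time_s: 21.9
tcp_pos: [0.6284, 0.0877, 0.17]
eef_rot: [-45.6, 89.6, 28.2]
contact_force: [0.1, -0.1, 0.8]
gripper_width: 0.0353
time_s: 22.2
tcp_pos: [0.6256, 0.087, 0.1643]
eef_rot: [73.0, 89.9, 146.7]
contact_force: [-0.7, -0.2, 0.7]
gripper_width: 0.0125
t 22.2 TCP cr mm [-72.3  41.5 164.3] grasp cr [-72.2  41.5 183.1] F cr [ 0.4 -0.6  0.7] w 12.5
tool axes in cradle (cols x,y,z)
 [[-0.001  0.005 -1.   ]
 [-0.002 -1.    -0.005]
 [-1.     0.002  0.001]] 
q [ 25.5  19.1  -9.9  -0.1 -61.1 -41.7]
top flat 438 [1.00e-01 3.46e+01 1.08e+02] n [ 0.02 -0.21  0.98] ang pos 0.23766331844278762 ang n 1.0770387223483446 x [-28.12144158  27.84031305] z [ 97.60523275 109.37991963 116.74790053] y [ 4.75078236 61.26015834]
scene flat 254 [-1.000e-01  3.790e+01  1.102e+02] n [-0.01 -0.21  0.98] ang pos -0.30363263795181333 ang n -0.726517410501545 x [-27.72997877  27.3719419 ] z [100.88411796 111.77263938 117.87643351] y [ 4.9797567  57.61375954]
handle 0 0
handle 61 [[-84.4, 40.1, 108.2], [-67.5, 46.7, 115.1], [-52.2, 51.6, 118.6]]
```

View pics/k2.png

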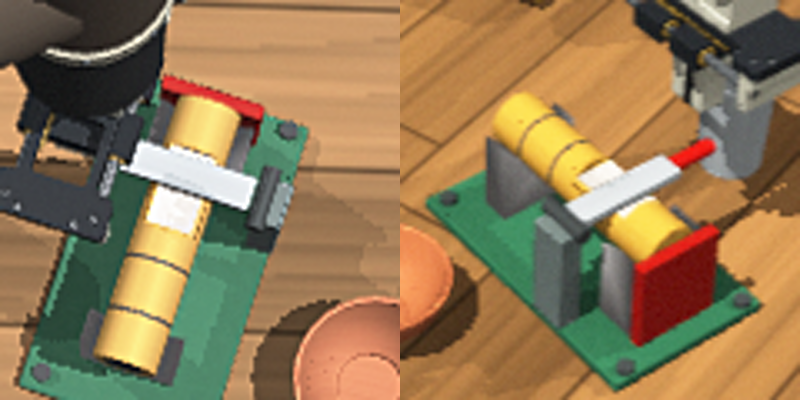

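```bash
python3 -m creep '[[0,0,0,1.5,-0.1,0,0],[0,0,0,2,0,0,0],[0,0,0,0.6,0,0,0],[0,0,0,0.2,0,0,0],[0,0,0,0.2,0,0,0],[0,0,0,0,0,0,0]]';python3 -c "
from h import *
rep()";python3 -m creep '[[0,0,0,0.2,0,0,0],[0,0,0,0.2,0,0,0],[0,0,0,0,0,0,0]]';python3 -c "
from h import *
rep()"
```

```text
time_s: 23.0
tcp_pos: [0.6277, 0.0872, 0.1212]
eef_rot: [-14.4, 89.9, 59.4]
contact_force: [0.6, 0.2, 0.7]
gripper_width: 0.0004
t 23.0 TCP cr mm [-73.1  43.5 121.2] grasp cr [-73.   43.4 140. ] F cr [-0.4  0.5  0.7] w 0.4
tool axes in cradle (cols x,y,z)
 [[-0.002  0.005 -1.   ]
 [ 0.001 -1.    -0.005]
 [-1.    -0.001  0.002]] 
q [ 25.5  21.4 -12.6  -0.1 -55.9 -41.6]
time_s: 23.3
tcp_pos: [0.6273, 0.0871, 0.1166]
eef_rot: [3.3, 89.9, 77.1]
contact_force: [-0.8, -0.2, 0.3]
gripper_width: 0.0004
t 23.3 TCP cr mm [-72.8  43.1 116.6] grasp cr [-72.8  43.1 135.4] F cr [ 0.4 -0.7  0.3] w 0.4
tool axes in cradle (cols x,y,z)
 [[-0.002  0.005 -1.   ]
 [-0.    -1.    -0.005]
 [-1.     0.     0.002]] 
q [ 25.5  21.6 -12.9  -0.1 -55.4 -41.6]
```

```bash
python3 -m creep '[[0,0,0,0.2,0,0,0],[0,0,0,0,0,0,0]]';python3 -m creep '[[0,0,0,0.2,0,0,0],[0,0,0,0,0,0,0]]';python3 -c "
from h import *
rep()";python3 -m creep '[[0,0,0,0.2,0,0,0],[0,0,0,0,0,0,0],[0,0,0,0,0,0,0]]';python3 -c "
from h import *
rep()"
```

```text
time_s: 23.5
tcp_pos: [0.6276, 0.0872, 0.1152]
eef_rot: [-14.0, 89.9, 59.8]
contact_force: [-1.4, 0.5, 2.9]
gripper_width: 0.0003
time_s: 23.7
tcp_pos: [0.6277, 0.0872, 0.1148]
eef_rot: [-31.8, 89.8, 42.1]
contact_force: [-5.5, -0.3, 14.7]
gripper_width: 0.0003
t 23.7 TCP cr mm [-73.1  43.5 114.8] grasp cr [-73.   43.5 133.6] F cr [ 1.9 -5.2 14.7] w 0.3
tool axes in cradle (cols x,y,z)
 [[-0.002  0.006 -1.   ]
 [ 0.001 -1.    -0.006]
 [-1.    -0.001  0.002]] 
q [ 25.5  21.7 -13.1  -0.1 -55.  -41.6]
time_s: 24.0
tcp_pos: [0.6279, 0.0872, 0.1145]
eef_rot: [-42.7, 89.8, 31.2]
contact_force: [-10.3, 1.3, 25.5]
gripper_width: 0.0004
t 24.0 TCP cr mm [-73.1  43.6 114.5] grasp cr [-73.   43.5 133.3] F cr [  1.7 -10.2  25.5] w 0.4
tool axes in cradle (cols x,y,z)
 [[-0.003  0.006 -1.   ]
 [ 0.003 -1.    -0.006]
 [-1.    -0.003  0.003]] 
q [ 25.5  21.7 -13.2  -0.  -54.9 -41.6]
```

```bash
python3 -m creep '[[0,0,0,-0.6,0,0,0],[0,0,0,-2,0,0,0],[0,0,0,-5,0,0,0],[0,0,0,-5,0,0,0],[0,0,0,-5,0,0,0],[0,0,0,0,4,3,0],[0,0,0,0,5,4,0],[0,0,0,0,0,0,0]]';python3 -m creep '[[0,0,0,0,0,0,0],[0,0,0,0,0,0,0]]'; python3 flat.py z1
python3 - <<'E'
from h import *
for c in("top","scene"):
    im,d=r.capture(c);h=cv2.cvtColor(im,cv2.COLOR_BGR2HSV);p=tocr(cloud(c,d))*1e3
    m=(cv2.inRange(h,(0,150,80),(8,255,255))>0)&(p[...,2]>60)&(p[...,2]<270)&(abs(p[...,1]-42)<30)&(p[...,0]<-40)&(p[...,0]>-110)
    q=p[m];print("handle",len(q),len(q) and np.round(np.percentile(q,[5,50,95],axis=0),1).tolist())
    w=(h[...,1]<70)&(h[...,2]>120)&(abs(p[...,0]+3)<40)&(abs(p[...,1]-42.5)<9)&(p[...,2]>105);q=p[w];A=np.polyfit(q[:,0],q[:,2],1);print("strap top slope rad",-A[0],"z",np.median(q[:,2]),len(q))
    y=(cv2.inRange(h,(15,100,80),(32,255,255))>0)&(abs(p[...,0])<30)&(p[...,2]>97)&(p[...,2]<118)&(p[...,1]>-140)&(p[...,1]<120)
    q=p[y];print('bar y',np.percentile(q[:,1],[0.5,2,98,99.5]))
    cv2.imwrite(f"pics/{c}z.png",im)
    a=cv2.imread(f"pics/{c}0.png")
    for n in("tumbler","bowl","hammer","pot","can","plate","wrench"):
        t=r.look_for(n,c);print(n,np.round(t[0]["rect"]) if t else None,end=" ")
    print()
E
```

```text
time_s: 24.8
tcp_pos: [0.5661, 0.1712, 0.2876]
eef_rot: [-2.6, 89.8, 71.4]
contact_force: [1.2, -0.7, 0.6]
gripper_width: 0.0002
time_s: 25.0
tcp_pos: [0.5686, 0.1674, 0.2867]
eef_rot: [4.5, 89.9, 78.3]
contact_force: [0.1, -0.3, 0.3]
gripper_width: 0.0007
t 25.0 TCP cr mm [-133.2  -36.   286.7] grasp cr [-133.2  -36.   305.5] F cr [0.2 0.2 0.3] w 0.7
tool axes in cradle (cols x,y,z)
 [[-0.002  0.005 -1.   ]
 [-0.    -1.    -0.005]
 [-1.     0.     0.002]] 
q [ 35.2  10.9  -4.7  -0.1 -74.3 -51.4]
top flat 437 [  0.4  34.4 108.4] n [ 0.03 -0.21  0.98] ang pos 0.8988783587169543 ang n 1.8191958282104481 x [-27.56362512  27.90085261] z [ 98.86561868 109.39679261 117.14189139] y [ 4.61643316 60.72147708]
scene flat 251 [ -0.2  37.5 110. ] n [-0.01 -0.2   0.98] ang pos -0.5119063419581249 ang n -0.5249917547896412 x [-27.2911178   28.02687147] z [100.44255702 111.98203773 116.54492108] y [ 5.13581605 56.96935436]
handle 89 [[-88.0, 36.2, 107.3], [-68.3, 41.5, 113.6], [-51.0, 47.6, 119.5]]
strap top slope rad -0.007877724119474681 z 112.60171972909106 247
bar y [-100.01779825  -97.58311685   97.25504419   99.17485271]
tumbler [234. 154. 249. 166.] bowl [360. 188. 405. 238.] hammer [463. 216. 526. 317.] pot [475. 129. 573. 203.] can None plate [144.  99. 160. 106.] wrench [ 96. 214. 122. 250.] 
handle 64 [[-89.5, 39.6, 108.0], [-69.7, 46.0, 113.2], [-51.7, 51.3, 118.5]]
strap top slope rad 0.016294080394813868 z 113.90428049329054 152
bar y [-98.70396329 -96.04120751 100.45502853 101.8962188 ]
tumbler [380. 221. 404. 260.] bowl [260. 271. 308. 309.] hammer None pot [170. 347. 273. 445.] can [377. 167. 408. 209.] plate [419. 197. 477. 239.] wrench [404. 178. 421. 194.]
```

View pics/z1.png

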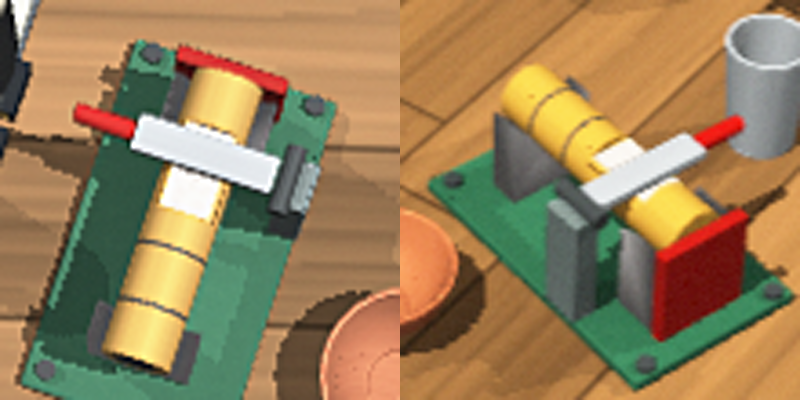

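View pics/scenez.png

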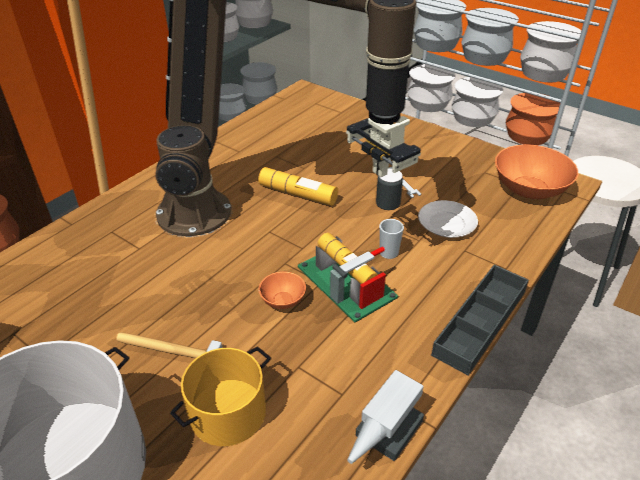

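```bash
python3 -c "
from plant import r
print(r.close_job())"
```

```text
the job is handed in; nothing more can be done
None
```

The mandrel is set up and the job is handed in at about 25 s of the 72 s allowed. I did it in the order asked: slid the bar about 15 mm to the red stop, rolled it about 70° until the flat faced up, then swung the strap down and pressed the handle home with shut fingers.

**Final checks, with the robot clear:**
- **Bar against the stop:** both cameras place its ends within about 2 mm of ±100 mm. When I pushed it, it stopped moving as the force built to 14 N.
- **Flat facing up:** both cameras put it within about 3° of vertical just before the strap closed; the top view said about +3° and the scene view about −2°.
- **Strap home:** the handle stopped firmly with its top at 114.5 mm under 25 N, against 115 mm for a closed strap. The camera slope was within about 0.02 rad of level.
- **Surroundings:** the last scene picture shows the vessels and tools where they started. The detector missed the can in the top view and the hammer in the scene view, though each was found in the other view.

**What went less smoothly:**
- The bar stuck, then jumped about 10 mm during the slide.
- The grip briefly lifted the bar by 2–3 mm as I eased the pressure; I lowered it straight back into the groove.
- The cradle position I estimated from the images was about 3 mm off sideways; I corrected it using the forces felt at the grip.

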